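# Open the glue press with its lever

## Task

Open the glue press so that a colleague can take the glued deck out: with the fingertips push the lever lengthwise, on its free end, until its pivot pin meets the stop posts, then press its wooden pad well down, most of the way to the bench, so that the heavy flap is raised. The program finishes while still pressing the pad down and holding the flap up. Touch only the lever, never lift it off its rails, and leave the press, its flap and the things standing around alone.

Things in the scene. Friction and masses are not known exactly. Their poses are not given: they have to be found in the camera images.
- press: Fixed glue press: board 300 x 200 x 18 mm (x -85 to 215), bed 105 mm high under a heavy steel flap. Origin at bench height (z = 0) below the lever's pin when home. x runs level from the lever's wooden pad to the flap, y across, z up. Beyond x = -87 the lever sticks out freely over the bench; the rails (x -87 to 8, y +-13.5 to 27 mm, tops 109 mm high) leave the lever a gap to swing down in
- pin_seat (a point): Where the pivot pin's centre lies when the lever is fully home: x = 0, y = 0 of the press, 115 mm above the bench. Two aluminium stop posts, 148 mm high, at x 7 to 45 mm, y +-13.5 to 27 mm of the press, stop the pin there
- lever: Loose straight lever, about 0.5 kg, resting level on the rails on its crosswise steel pivot pin (12 mm thick, 60 mm long). Origin at the pin's centre, 115 mm up; x points to the short end. It reaches from x = -215 mm (wood, long end) to +85 mm (steel), bar 24 mm wide. Starts drawn back 42 to 65 mm from home; slides at about 2 to 5 N, with up to 0.05 rad of yaw play. Let go, it falls back level
- lever_end (a point): Centre of the flat upright end face of the lever's long end (face 46 mm wide, 24 mm high, looking to the lever's -x); 215 mm from the pin, level with it; where it is pushed lengthwise
- lever_pad (a point): Centre of the wooden pad's top face (65 mm along the lever, 46 wide, 24 thick), 182 mm from the pin, 127 mm above the bench at first. Goes down on an arc about the pin with about 3 to 8 N. With the lever home, a tilt of 0.40 to 0.48 rad (pad about 70 to 82 mm lower) opens the flap 0.20 to 0.25 rad; the pad's end meets the bench at about 0.5 rad
- lever_tip (a point): Foremost point of the lever's short end, 85 mm from the pin: a round slippery black nylon nose 24 mm high and 24 mm wide on a steel block
- flap_lip (a point): Middle of the lower front edge of the flap's lip, a tongue 60 mm wide and 10 mm thick that reaches 37 mm out from the flap towards the lever; 131 mm above the bench when closed, at x = 51 mm of the press; the lever's tip passes 4 mm under it
- flap (a joint): Hinge angle of the steel flap (100 x 150 x 20 mm plate, about 2.4 kg), 0 shut and level, growing as its lip rises; falls shut by itself. Well open means more than 0.17 rad
- glue: Bystander: white glue bottle with orange cap, 48 mm across, 95 mm high, origin under its centre
- pins: Bystander: glass jar with a brass-coloured cap, 56 mm across, 60 mm high, origin under its centre
- sander: Bystander: cork sanding block with wooden grip, 75 x 50 x 48 mm, origin under its centre

How it is judged:
By the outcome, as a careful person would: the job done as asked, in the order asked, and still so for the second after the job is handed in, while the arm keeps its last pose, push and grip.
It also fails if it takes over 45 s, if anything falls off the work surface, if the arm or the gripper's body presses on something with over 40 N, if the wrist force passes 120 N, or if a joint passes its speed limit or range.

## Robot

A 7-joint arm with a two-finger parallel gripper is mounted at the origin on the work surface. World frame = base frame: x ahead of the robot, y to its left, z up, the work surface at z = 0. Lengths are in m, angles in rad, forces in N, time in s.
With the tool pointing down it reaches from about 0.425 to 1.025 m from the base axis. Payload 9.4 kg.
Tool frame: the origin (TCP) lies midway between the tips of the shut fingers; the grasp point (between the pads) lies ctrl.grip_depth behind it (ctrl.grip_depth is the distance from the TCP to the grasp point, in m); z points along the fingers, y is the line along which they close (so a half turn about z gives the same grasp; the last joint's range is limited). The gripper opens to 85 mm and grips with 20 to 120 N. Pads are 22 mm wide; open, the fingers measure 114 mm over their backs; the gripper's body (76 mm by 85 mm) begins 54 mm behind the grasp point. The pads swing forward as they close: fully open they stand 13 mm farther back than shut.
Start: joints at [1.103, 0.599, -0.003, 1.599, 0.002, 0.943, -0.08], TCP at [0.276, -0.67, 0.231] pointing down, gripper open.
Joint ranges: [-2.57, 2.57], [-0.35, 1.97], [-1.29, 1.29], [0.11, 2.56], [-1.05, 4.19], [0.11, 1.86], [-2.63, 2.63]. Speed limits (rad/s): [2.22, 2.22, 3.01, 3.01, 3.14, 3.14, 3.14].

## Interface

Orientations are given as a unit quaternion [w, x, y, z].
In Python, from rig import ctrl gives the robot as it stands.
- The arm moves only by the tool jog_arm, never from a script. Its arguments are lists of equal length, an entry for each row: "dp": the shift along the tool's x, y, z in m, a list of three; "roll": the turn about the tool's z in degrees; "grip": the opening, from 0 (shut) to 1 (fully open). A call has 1 to 10 rows; each row is the pose to reach, as a shift and turn from the pose commanded when the call began, along the tool's axes at that moment; what a row does not reach only later rows make up. A row lasts 1/8 s, in which the tool goes at most 62.5 mm and 10.7 degrees, less where a joint would pass 70% of its speed; a pose out of reach is approached as far as the arm can. A call with a gripper value outside its range is refused whole. The fingers move at their own pace and stop on an object; the grip force is fixed at half the most. Time passes only in rows, so rows that repeat a pose let the fingers close. It gives the time, the measured TCP pose, the force, the opening and the grip force at its end, in the units of the state.
- ctrl.sense(): the state, without advancing time (a new reading comes with each control period).
- ctrl.grab_frame(name): name is "scene" or "top" or "wrist"; returns a dict with "image" (420x560x3 uint8, red, green, blue), "mtx" (3x3 intrinsics, pixels), "origin" and "orientation" of the camera in the world. Camera axes: x right, y down, z forward; pixel columns grow to the right and rows downward; lengths in m; the calibration is good to about 2 mm. A picture is of the moment at which its call begins. There is no depth.
- ctrl.sign_off(): hands the job in; it is judged then, once.
Trained networks look in the newest picture that a camera, given by its name, has taken for a name from the list of things; names that differ only in an ending like _2 or _b are one class to them, and where a whole thing is asked for, a point or a joint stands for the part that bears it (a point fixed in the world has none). Each returns a list of dicts, best first, with "p" (0 to 1); they miss things now and then, are a little off and sometimes report something else, mostly with a low value. They report only what shows in the picture. A call takes as long as a camera call.
- ctrl.look_for(camera, target): "rect" ([left, top, right, bottom] as shares, 0 to 1, of the picture: columns of its width, rows of its height, round what is visible of it).
- ctrl.tip_of(camera, target): "position" ([column, row] as shares, 0 to 1, of the picture: columns of its width, rows of its height: a listed point, or the origin of a listed thing).
The state is a dict: "time": time; "q": joint angles; "qd": joint speeds; "tau": joint torques, N m; "ee_pos": TCP position; "ee_rot": TCP orientation; "contact_force": force on the tool from outside, world axes, zero at the start; "wrist_torque": the same for the moment, N m; "grip_width": finger opening in m; "finger_force": force on a finger pad.
Only numpy, scipy, OpenCV 4.12 (cv2) and the standard library are available. Lean on these libraries where they do the work, as an engineer would, in place of code of your own. Each camera call takes 0.05 s, during which the arm holds its last target. There are 200 camera calls.

## Working session

There is one attempt and no reset: what is moved stays moved. The work goes in short steps, Python scripts to look and compute and a tool call to move; the robot and the scene stay as the last step left them, time stands still between calls to the robot, and variables do not carry over. Pictures are saved under pics/ and viewed, at most 10 in all, crops included, and the job is handed in when it is done.

Besides the shell and the picture viewer there is one more tool, called after "Request:" as a command line: name --pt "numbers of a row" for each row, then --argument value for the rest. jog_arm: Moves the arm, as the interface text tells. Its arguments: {"type":"object","properties":{"dp":{"type":"array","items":{"type":"array","items":{"type":"number"}}},"roll":{"type":"array","items":{"type":"number"}},"grip":{"type":"array","items":{"type":"number"}}},"required":["dp","roll","grip"]}

```bash
mkdir -p pics; ls
cat > h.py <<'E'
import numpy as np,cv2
from rig import ctrl
from scipy.spatial.transform import Rotation as R
def rot(q): return R.from_quat([q[1],q[2],q[3],q[0]]).as_matrix()
def onplane(f,px,z):
    d=rot(f["orientation"])@np.linalg.inv(f["mtx"])@np.array([px[0],px[1],1.])
    o=np.array(f["origin"]); return o+d*(z-o[2])/d[2]
def proj(f,p):
    c=rot(f["orientation"]).T@(np.array(p)-f["origin"]); u=f["mtx"]@c; return u[:2]/u[2]
def save(f,n): cv2.imwrite(f"pics/{n}.png",cv2.cvtColor(f["image"],cv2.COLOR_RGB2BGR))
E
python3 - <<'E'
from h import *
Z=dict(pin_seat=.115,lever_end=.115,lever_pad=.127,lever_tip=.115,flap_lip=.131,lever=.115,press=0,glue=0,pins=0,sander=0)
for c in ("top","scene"):
    f=ctrl.grab_frame(c); save(f,c+"0"); print(c,np.round(f["origin"],3))
    for n,z in Z.items():
        for r in ctrl.tip_of(c,n)[:2]:
            px=np.array(r["position"])*[560,420]; print(n,round(r["p"],2),px.round(0),onplane(f,px,z).round(4))
s=ctrl.sense();print(s["time"],s["ee_pos"],s["ee_rot"],s["contact_force"],ctrl.grip_depth,s["grip_width"]); print(rot(s["ee_rot"]).round(3))
E
```

```text
pics
top [0.507 0.009 1.144]
pin_seat 0.96 [317. 184.] [ 0.6413 -0.0569  0.115 ]
pin_seat 0.6 [338. 179.] [ 0.6506 -0.1015  0.115 ]
lever_end 0.75 [198. 205.] [0.6027 0.2016 0.115 ]
lever_pad 0.57 [210. 201.] [0.61   0.1719 0.127 ]
lever_tip 0.55 [333. 181.] [ 0.6453 -0.0915  0.115 ]
flap_lip 0.83 [345. 180.] [ 0.6461 -0.1154  0.131 ]
lever 0.96 [296. 188.] [ 0.6334 -0.0114  0.115 ]
press 0.88 [316. 190.] [ 0.6413 -0.0619  0.    ]
glue 0.79 [296. 112.] [ 0.8333 -0.0182  0.    ]
pins 0.92 [325. 259.] [ 0.4764 -0.0773  0.    ]
sander 0.85 [378. 250.] [ 0.4935 -0.2022  0.    ]
scene [ 1.135 -0.178  0.625]
lever_end 0.88 [385. 190.] [0.6109 0.1998 0.115 ]
lever_end 0.44 [375. 185.] [0.5916 0.1878 0.115 ]
lever_pad 0.72 [375. 185.] [0.6026 0.1797 0.127 ]
lever_tip 0.77 [244. 242.] [ 0.6521 -0.0891  0.115 ]
flap_lip 0.97 [233. 235.] [ 0.6449 -0.1054  0.131 ]
flap_lip 0.29 [383. 189.] [0.6236 0.1863 0.131 ]
lever 0.66 [283. 228.] [ 0.6436 -0.0177  0.115 ]
press 0.96 [262. 273.] [ 0.6344 -0.0582  0.    ]
glue 0.95 [318. 353.] [ 0.8242 -0.0222  0.    ]
pins 0.66 [239. 219.] [ 0.4733 -0.0624  0.    ]
1.1 [ 0.2761677  -0.67034601  0.23128857] [ 1.56196144e-05  9.80972018e-01  1.94149170e-01 -4.82836364e-06] [-0.23750474  0.13981595  0.56862338] 0.0187 0.08546209721785654
[[ 0.925  0.381 -0.   ]
 [ 0.381 -0.925 -0.   ]
 [-0.     0.    -1.   ]]
```

View pics/top0.png

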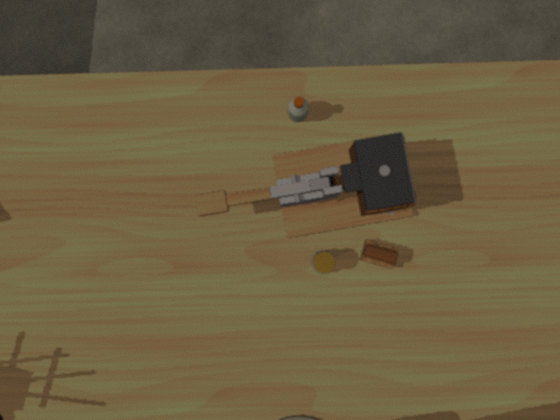

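View pics/scene0.png

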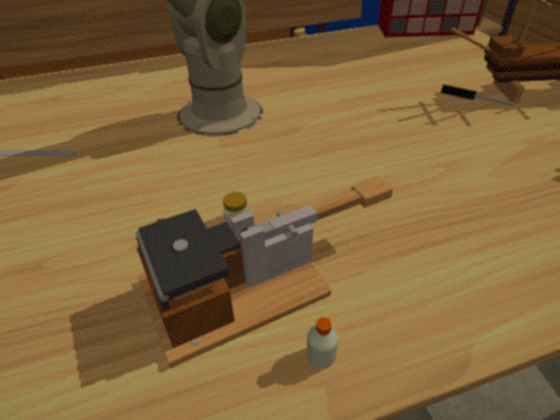

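The press's long axis runs about along world -y. The pad sits at top px (210,203) and scene px (375,190), and the flap at top px (380,175). Both cameras agree to about 1 cm, and the path across is clear at z = 0.23. I'll go to a point behind and above the lever end.

Request:
jog_arm --pt "0.65 -0.75 0" --pt "0.65 -0.75 0" --pt "0.65 -0.75 0" --pt "0.65 -0.75 0" --pt "0.65 -0.75 0" --pt "0.65 -0.75 0" --pt "0.65 -0.75 0" --pt "0.65 -0.75 0" --pt "0.65 -0.75 0" --pt "0.65 -0.75 0" --roll '[-75,-75,-75,-75,-75,-75,-75,-75,-75,-75]' --grip '[0,0,0,0,0,0,0,0,0,0]'

```text
time: 2.35
ee_pos: [0.4753, -0.076, 0.2316]
ee_rot: [0.0, 0.66, 0.751, 0.0]
contact_force: [1.4, -0.8, 0.1]
grip_width: -0.0003
finger_force: 0.0
```

```bash
cat >> h.py <<'E'
def st():
    s=ctrl.sense(); M=rot(s["ee_rot"]); print(round(s["time"],2),"pos",np.round(s["ee_pos"],4),"F",np.round(s["contact_force"],1),"xax",M[:,0].round(3),"yax",M[:,1].round(3),"w",round(s["grip_width"],4)); return np.array(s["ee_pos"]),M
E
python3 - <<'E'
from h import *
p,M=st(); print((M.T@(np.array([.593,.27,.23])-p)).round(3))
E
```

```text
2.35 pos [ 0.4753 -0.076   0.2316] F [ 1.4 -0.8  0.1] xax [-0.128  0.992 -0.   ] yax [0.992 0.128 0.001] w -0.0003
[0.328 0.161 0.002]
```

Request:
jog_arm --pt "0.33 0.16 0" --pt "0.33 0.16 0" --pt "0.33 0.16 0" --pt "0.33 0.16 0" --pt "0.33 0.16 0" --pt "0.33 0.16 0" --pt "0.33 0.16 0" --pt "0.33 0.16 0" --roll '[0,0,0,0,0,0,0,0]' --grip '[0,0,0,0,0,0,0,0]'

```text
time: 3.35
ee_pos: [0.5907, 0.2696, 0.2309]
ee_rot: [0.0, 0.66, 0.751, -0.001]
contact_force: [0.3, -0.4, -0.1]
grip_width: 0.0001
finger_force: 0.0
```

Run:
```python
from h import *
p,M=st()
Z=dict(pin_seat=.115,lever_end=.115,lever_pad=.127,lever_tip=.115,flap_lip=.131,lever=.115)
for c in ("wrist","top"):
    f=ctrl.grab_frame(c)
    if c=="wrist": save(f,"w1")
    print(c,np.round(f["origin"],3))
    for n,z in Z.items():
        for r in ctrl.tip_of(c,n)[:1]:
            px=np.array(r["position"])*[560,420]; print(n,round(r["p"],2),px.round(0),onplane(f,px,z).round(4))
```

```text
3.35 pos [0.5907 0.2696 0.2309] F [ 0.3 -0.4 -0.1] xax [-0.129  0.992 -0.001] yax [ 0.992  0.129 -0.001] w 0.0001
wrist [0.582 0.337 0.374]
top [0.507 0.009 1.144]
pin_seat 0.97 [316. 182.] [ 0.6453 -0.054   0.115 ]
lever_end 0.57 [199. 209.] [0.5938 0.1985 0.115 ]
lever_tip 0.61 [335. 186.] [ 0.6358 -0.0961  0.115 ]
flap_lip 0.61 [340. 180.] [ 0.6457 -0.1051  0.131 ]
lever 0.63 [299. 189.] [ 0.6306 -0.0165  0.115 ]
```

View pics/w1.png

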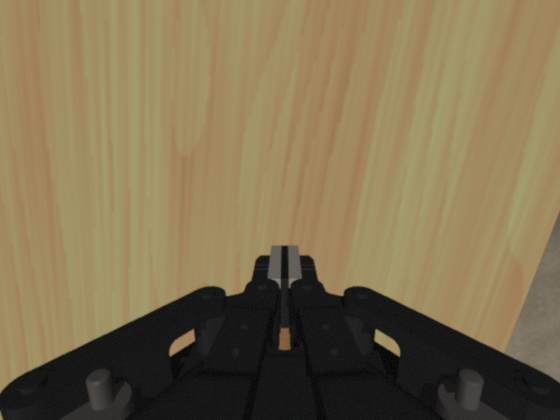

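The wrist camera sits on the far side, so the gripper hides the lever and only bench shows, with the fingertips at (285,260). I'll enlarge the unobstructed top picture to fix the lever line.

Run:
```python
from h import *
im=cv2.imread("pics/top0.png")[160:235,185:350]
cv2.imwrite("pics/crop.png",cv2.resize(cv2.convertScaleAbs(im,alpha=1.5),None,fx=4.8,fy=4.8,interpolation=cv2.INTER_CUBIC))
```

```text
(no output)
```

View pics/crop.png

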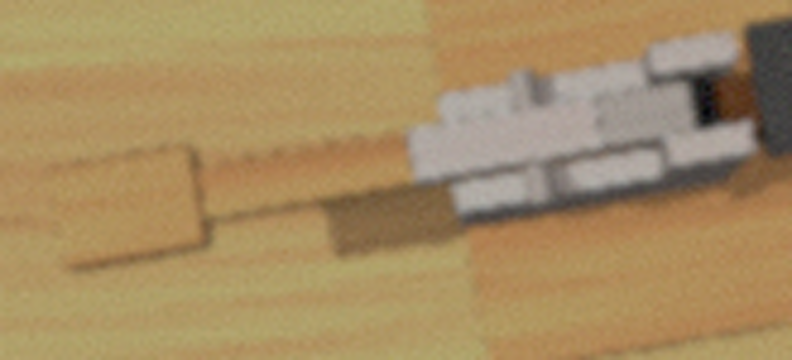

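The crop shows the pad's corners at about (190,148), (207,242), (70,268) and (55,170). The pin is at (523,88) to (548,182), and the posts' front ends are at (650,60) and (666,155).

Run:
```python
from h import *
f=ctrl.grab_frame("top")
g=lambda a,z: onplane(f,(np.array(a)+.5)/4.8+[185,160]-.5,z)[:2].round(4)
for n,a,z in [("padin",(190,148),.127),("padin2",(207,242),.127),("padend2",(70,268),.127),("padend1",(55,170),.127),("pin1",(523,88),.121),("pin2",(548,182),.121),("barL",(410,153),.127),("barR",(690,104),.127),("post1",(650,60),.148),("post2",(666,155),.148)]: print(n,g(a,z))
```

```text
padin [0.6308 0.1422]
padin2 [0.5888 0.1353]
padend2 [0.5789 0.1961]
padend1 [0.6226 0.2022]
pin1 [ 0.6545 -0.0063]
pin2 [ 0.612  -0.0163]
barL [0.6259 0.0446]
barR [ 0.6445 -0.08  ]
post1 [ 0.6614 -0.0614]
post2 [ 0.6197 -0.0671]
```

The sizes check out: pin to end is 213 mm, and the draw-back is about 46 mm. I'll descend behind the end face, then approach.

Request:
jog_arm --pt "-0.02 0 0.06" --pt "-0.025 0 0.11" --pt "-0.03 0 0.124" --pt "-0.03 0 0.124" --pt "-0.03 0 0.124" --roll '[-1,-1,-1,-1,-1]' --grip '[0,0,0,0,0]'

```text
time: 4.72
ee_pos: [0.5958, 0.2416, 0.1092]
ee_rot: [0.0, 0.653, 0.757, 0.001]
contact_force: [0.3, 0.3, 0.8]
grip_width: 0.0001
finger_force: 0.0
```

Run:
```python
from h import *
p,M=st(); e=np.array([.601,.199,.107])
print((M.T@(e-p)).round(4),(M.T@(np.array([.6395,-.0573,.107])-p)).round(4))
f=ctrl.grab_frame("scene"); 
q=proj(f,e).astype(int);print(q)
im=cv2.cvtColor(f["image"],cv2.COLOR_RGB2BGR)[120:270,220:430]
cv2.imwrite("pics/s2.png",cv2.resize(im,None,fx=3.8,fy=3.8,interpolation=cv2.INTER_CUBIC))
```

```text
4.72 pos [0.5958 0.2416 0.1092] F [0.3 0.3 0.8] xax [-0.146  0.989  0.001] yax [0.989 0.146 0.003] w 0.0001
[-0.0429 -0.0011  0.0022] [-0.3021 -0.0005  0.0019]
[381 189]
```

View pics/s2.png

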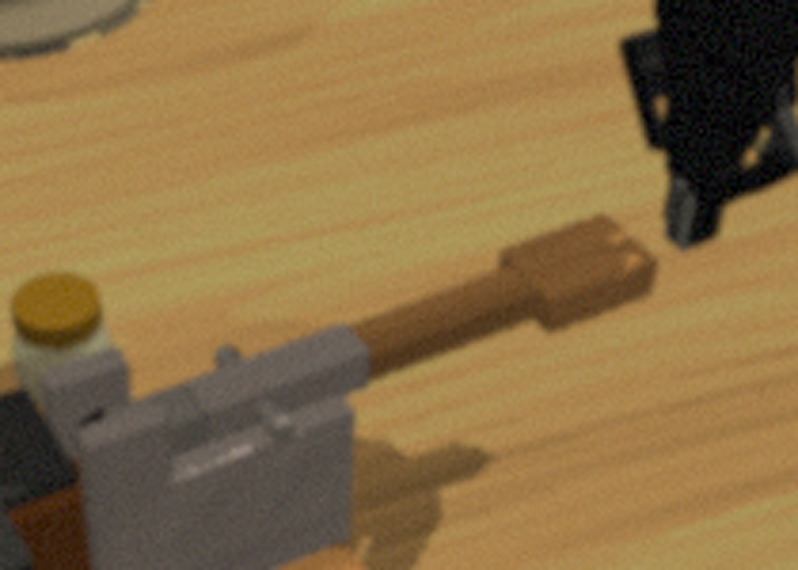

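The fingertips (685,240) are in line behind the end face (640,275) at the right height. I'll push in small steps.

Request:
jog_arm --pt "-0.015 0 0.001" --pt "-0.024 -0.001 0.001" --pt "-0.03 -0.001 0.001" --pt "-0.036 -0.001 0.001" --pt "-0.042 -0.001 0.001" --pt "-0.048 -0.001 0.001" --pt "-0.054 -0.001 0.001" --pt "-0.06 -0.001 0.001" --pt "-0.065 -0.001 0.001" --pt "-0.065 -0.001 0.001" --roll '[0,0,0,0,0,0,0,0,0,0]' --grip '[0,0,0,0,0,0,0,0,0,0]'

```text
time: 6.02
ee_pos: [0.6033, 0.1745, 0.1061]
ee_rot: [0.0, 0.654, 0.757, -0.001]
contact_force: [0.1, -0.9, -0.5]
grip_width: -0.0002
finger_force: 0.0
```

Request:
jog_arm --pt "-0.003 0 0" --pt "-0.005 0 0" --pt "-0.007 0 0" --pt "-0.007 0 0" --roll '[0,0,0,0]' --grip '[0,0,0,0]'

```text
time: 6.52
ee_pos: [0.6043, 0.1686, 0.1062]
ee_rot: [0.0, 0.654, 0.757, -0.0]
contact_force: [0.3, 1.5, -0.8]
grip_width: 0.0001
finger_force: 0.8
```

Run:
```python
from h import *
st()
f=ctrl.grab_frame("scene")
im=cv2.cvtColor(f["image"],cv2.COLOR_RGB2BGR)[120:270,220:430]
cv2.imwrite("pics/s3.png",cv2.resize(im,None,fx=3.8,fy=3.8,interpolation=cv2.INTER_CUBIC))
```

```text
6.53 pos [0.6043 0.1686 0.1062] F [ 0.3  1.5 -0.8] xax [-0.146  0.989 -0.   ] yax [ 0.989  0.146 -0.   ] w 0.0001
```

View pics/s3.png

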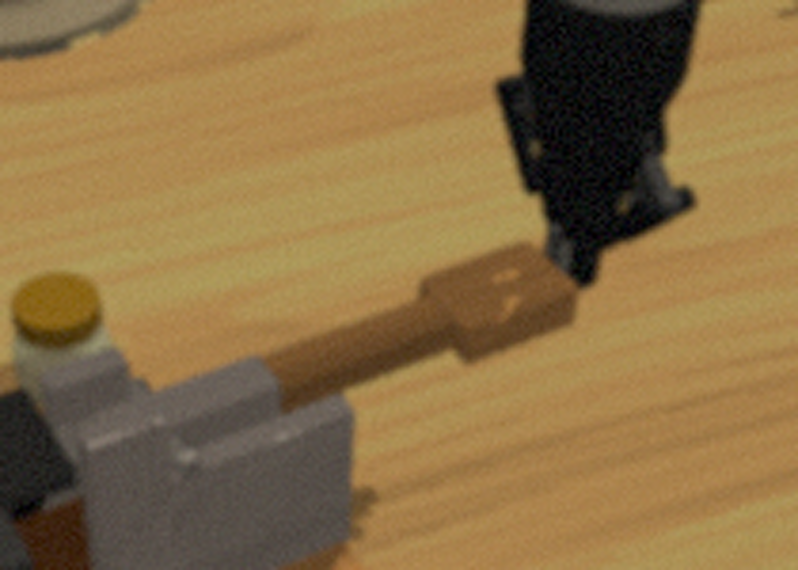

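The pin (187,458) is nearly at the post's front edge (about 170), with a few mm to go. I'll push until the force rises.

Request:
jog_arm --pt "-0.002 0 0" --pt "-0.004 0 0" --pt "-0.005 0 0" --pt "-0.005 0 0" --roll '[0,0,0,0]' --grip '[0,0,0,0]'

```text
time: 7.08
ee_pos: [0.6048, 0.1665, 0.1064]
ee_rot: [-0.001, 0.653, 0.757, 0.001]
contact_force: [-1.3, 8.8, -1.1]
grip_width: 0.0001
finger_force: 4.3
```

Request:
jog_arm --pt "-0.002 0 0" --pt "-0.004 0 0" --pt "-0.004 0 0" --pt "-0.004 0 0" --roll '[0,0,0,0]' --grip '[0,0,0,0]'

```text
time: 7.58
ee_pos: [0.605, 0.1664, 0.1067]
ee_rot: [-0.002, 0.652, 0.758, 0.003]
contact_force: [-3.4, 17.0, -1.1]
grip_width: -0.0001
finger_force: 9.1
```

Run:
```python
from h import *
st()
f=ctrl.grab_frame("scene")
im=cv2.cvtColor(f["image"],cv2.COLOR_RGB2BGR)[190:260,220:320]
cv2.imwrite("pics/s4.png",cv2.resize(im,None,fx=8,fy=8,interpolation=cv2.INTER_CUBIC))
```

```text
7.58 pos [0.605  0.1664 0.1067] F [-3.4 17.  -1.1] xax [-0.15   0.989  0.007] yax [0.989 0.15  0.002] w -0.0001
```

View pics/s4.png

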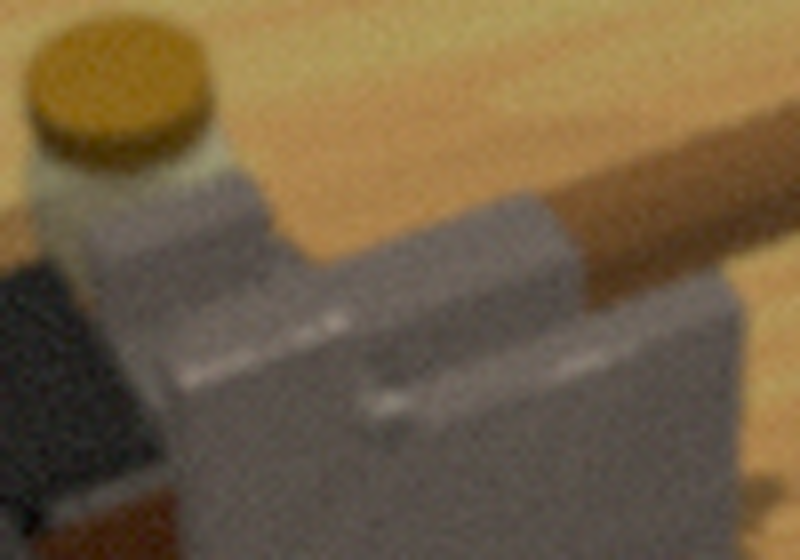

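The pin is hard against the posts: it stalled at 17 N with no travel, and the pin end (385,400) meets the post. I'll back off, rise, and go over the pad.

Request:
jog_arm --pt "0.02 0 0" --pt "0.035 0 0" --pt "0.035 0 0" --pt "0.035 0 -0.03" --pt "0.02 0 -0.05" --pt "-0.02 0 -0.05" --pt "-0.033 0 -0.05" --pt "-0.033 0 -0.05" --pt "-0.033 0 -0.05" --roll '[0,0,0,0,0,0,0,0,0]' --grip '[0,0,0,0,0,0,0,0,0]'

```text
time: 8.75
ee_pos: [0.6103, 0.1282, 0.1563]
ee_rot: [-0.0, 0.653, 0.757, 0.0]
contact_force: [-0.6, -0.1, 0.6]
grip_width: 0.0001
finger_force: 0.0
```

Run:
```python
from h import *
p,M=st(); print((M.T@(np.array([.6116,.123,.127])-p)).round(4))
```

```text
8.75 pos [0.6103 0.1282 0.1563] F [-0.6 -0.1  0.6] xax [-0.147  0.989  0.001] yax [ 0.989  0.147 -0.   ] w 0.0001
[-0.0054  0.0006  0.0293]
```

Request:
jog_arm --pt "-0.002 0 0.015" --pt "-0.003 0 0.025" --pt "-0.003 0 0.03" --pt "-0.003 0 0.035" --pt "-0.003 0 0.04" --pt "-0.003 0 0.045" --pt "-0.0035 0 0.05" --pt "-0.004 0 0.055" --pt "-0.004 0 0.06" --pt "-0.0045 0 0.065" --roll '[0,0,0,0,0,0,0,0,0,0]' --grip '[0,0,0,0,0,0,0,0,0,0]'

```text
time: 10.0
ee_pos: [0.6114, 0.1241, 0.0917]
ee_rot: [0.0, 0.653, 0.757, 0.001]
contact_force: [-1.2, 2.1, 4.5]
grip_width: 0.0002
finger_force: 2.8
```

Request:
jog_arm --pt "-0.0005 0 0.005" --pt "-0.001 0 0.01" --pt "-0.002 0 0.015" --pt "-0.003 0 0.02" --pt "-0.004 0 0.024" --pt "-0.005 0 0.028" --pt "-0.006 0 0.031" --pt "-0.007 0 0.034" --pt "-0.008 0 0.036" --pt "-0.008 0 0.036" --roll '[0,0,0,0,0,0,0,0,0,0]' --grip '[0,0,0,0,0,0,0,0,0,0]'

```text
time: 11.25
ee_pos: [0.6122, 0.1156, 0.0549]
ee_rot: [-0.0, 0.653, 0.757, 0.0]
contact_force: [-0.7, 4.2, 1.7]
grip_width: 0.0001
finger_force: 2.1
```

Run:
```python
from h import *
p,M=st()
f=ctrl.grab_frame("scene")
im=cv2.cvtColor(f["image"],cv2.COLOR_RGB2BGR)[130:340,120:420]
cv2.imwrite("pics/s5.png",cv2.resize(im,None,fx=2.6,fy=2.6,interpolation=cv2.INTER_CUBIC))
```

```text
11.25 pos [0.6122 0.1156 0.0549] F [-0.7  4.2  1.7] xax [-0.146  0.989  0.001] yax [ 0.989  0.146 -0.   ] w 0.0001
```

View pics/s5.png

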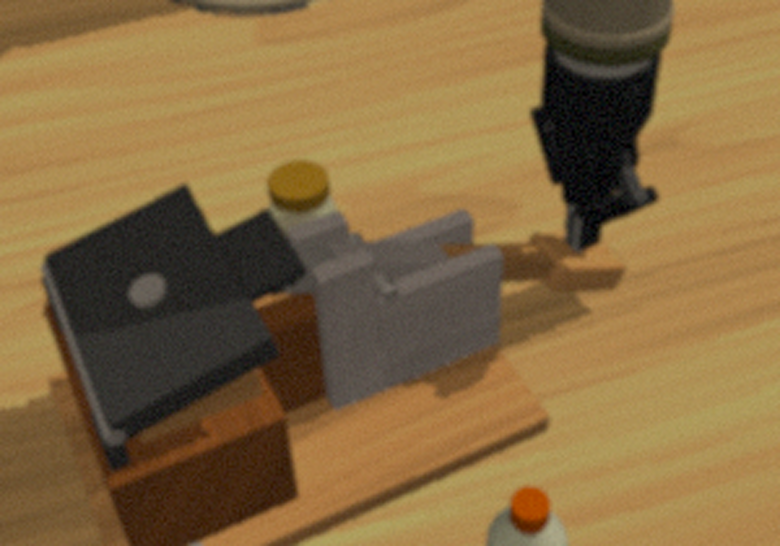

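The flap is up, with a visible gap at (230,400). The pin is still at the posts (387,290), and the fingertips are on the pad (580,245). The tilt works out at about 0.42 rad, so I'll press a little deeper for margin and settle.

Request:
jog_arm --pt "-0.001 0 0.002" --pt "-0.002 0 0.004" --pt "-0.002 0 0.004" --pt "-0.002 0 0.004" --pt "-0.002 0 0.004" --pt "-0.002 0 0.004" --roll '[0,0,0,0,0,0]' --grip '[0,0,0,0,0,0]'

```text
time: 12.05
ee_pos: [0.6126, 0.1131, 0.0512]
ee_rot: [-0.0, 0.653, 0.757, 0.0]
contact_force: [-0.4, 4.4, 1.7]
grip_width: 0.0001
finger_force: 2.0
```

Run:
```python
from h import *
from scipy.optimize import brentq
p,M=st(); ctrl.grab_frame("scene"); ctrl.grab_frame("scene"); p,M=st()
r=.226+(p-[.605,.1664,0])@[-.148,.989,0]
r=226+1000*((p-np.array([.605,.1664,p[2]]))@np.array([-.148,.989,0]))-11
print(r,brentq(lambda t:115+12/np.cos(t)-r*np.tan(t)-p[2]*1000,0,.8))
```

```text
12.05 pos [0.6126 0.1131 0.0512] F [-0.4  4.4  1.7] xax [-0.146  0.989  0.   ] yax [0.989 0.146 0.   ] w 0.0001
12.15 pos [0.6125 0.1131 0.0512] F [-0.5  4.8  0.9] xax [-0.146  0.989  0.   ] yax [ 0.989  0.146 -0.   ] w 0.0002
161.17580599206218 0.44609574441544836
```

Request:
jog_arm --pt "0.001 0 0.001" --pt "0.001 0 0.001" --pt "0.001 0 0.001" --pt "0.001 0 0.001" --roll '[0,0,0,0]' --grip '[0,0,0,0]'

```text
time: 12.65
ee_pos: [0.6125, 0.1133, 0.0503]
ee_rot: [0.0, 0.654, 0.757, -0.0]
contact_force: [-0.8, -1.4, 4.2]
grip_width: 0.0002
finger_force: 1.8
```

Run:
```python
from h import *
st()
f=ctrl.grab_frame("scene")
im=cv2.cvtColor(f["image"],cv2.COLOR_RGB2BGR)[130:340,120:420]
cv2.imwrite("pics/s6.png",cv2.resize(im,None,fx=2.6,fy=2.6,interpolation=cv2.INTER_CUBIC))
```

```text
12.65 pos [0.6125 0.1133 0.0503] F [-0.8 -1.4  4.2] xax [-0.145  0.989 -0.001] yax [ 0.989  0.145 -0.   ] w 0.0002
```

View pics/s6.png

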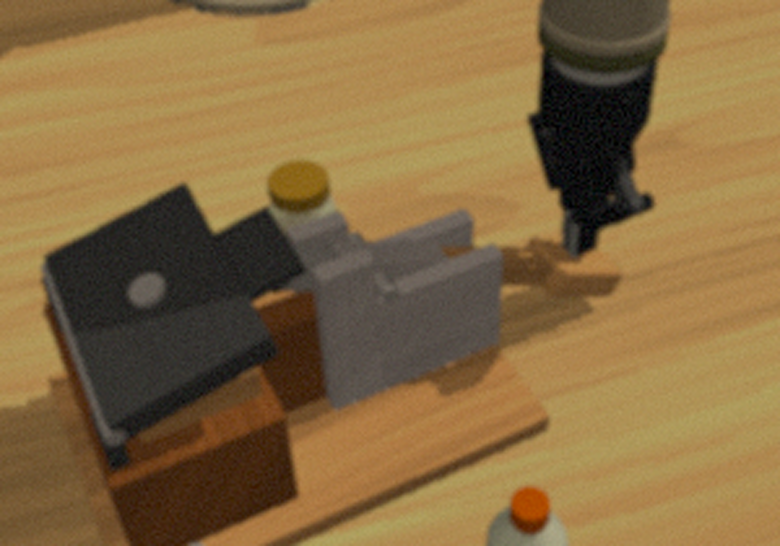

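The flap is well open and the pin is still at the posts (387,288). The sideways force is now slightly backward, so I'll nudge 0.5 mm forward and hand in.

Request:
jog_arm --pt "-0.0006 0 0" --pt "-0.0006 0 0" --pt "-0.0006 0 0" --roll '[0,0,0]' --grip '[0,0,0]'

```text
time: 13.08
ee_pos: [0.6124, 0.1134, 0.0502]
ee_rot: [-0.0, 0.653, 0.757, -0.0]
contact_force: [0.7, -0.9, 4.2]
grip_width: 0.0
finger_force: 1.7
```

Run:
```python
from h import *
st(); print(ctrl.sign_off())
```

```text
13.07 pos [0.6124 0.1134 0.0502] F [ 0.7 -0.9  4.2] xax [-0.146  0.989 -0.   ] yax [ 0.989  0.146 -0.   ] w 0.0
the job is handed in; nothing more can be done
None
```

I handed the job in at about 13 s: the lever was pushed home against the stop posts, and the arm is still pressing the pad down (estimated tilt 0.45 rad) and holding the flap up; no verdict came back.

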